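Hang the bright sprocket on the stand's peg

TASK

Take the bright steel sprocket out of its slotted wooden block, hang it by its bore on the peg of the blue stand and push it along the peg until it is fully home, flat against the blue backboard, then let go. The peg's height is set afresh for each job, so feel or look for it; be gentle with the stand, never ram it, and leave the red sprocket, the wire brush and the loose wood block where they are.

Things in the scene. Friction and masses are not known exactly. Their poses are not given: they have to be found in the camera images.
- sprocket: The part to hang: flat toothed wheel of bright steel, brass-coloured band round the bore; 110 mm over the teeth, 8 mm thick, bore 25 mm, about 0.5 kg. Origin: bore centre, mid thickness; y axis: the bore's axis (level). It stands upright in a block's slot, origin 72 mm and rim top 127 mm above the bench. Faces flat from bore to teeth; pinch the rim from above.
- red_sprocket: Bystander: the same sprocket painted red, standing in the other wooden block. Same frame and sizes.
- block_a: Slotted block of brown wood, fixed to the bench: 104 mm along its x, 46 mm along y, 55 mm tall; an upright slot 10 mm wide runs along x and holds a sprocket standing on edge. Origin: centre of the underside.
- block_b: Second slotted block, same as block_a. Which block holds which sprocket varies.
- stand: Blue peg stand, fixed. Origin on the bench, under the middle of the backboard's front face, which is the plane x = 0: 120 mm wide (y), 180 mm tall, 14 mm thick. z is up. A level round steel peg, 19 mm thick, points along -x at y = 0; its rounded tip is 75.5 mm from the face. In front of the face there is only a 10 mm lip of the base, 12 mm high.
- face_mid (a point): Point of the stand's front face at y = 0, 135 mm above the bench, axes as the stand's. The peg sits on a carriage clamped in an upright slot here: its axis is anywhere from 121 to 149 mm above the bench, differs from job to job and is in no pose: feel for it or look. The clamp is firm (over 100 N to shift).
- home (a point): Where the sprocket's centre is along x when home: 4 mm in front of the face, at y = 0, 132 mm above the bench (true height: 3 mm under the peg's axis). The board stands higher than fingertips that pinch the rim, so let go about 40 mm out on the peg, fingers opened little, then push; it slides at 4 to 10 N. Push near the peg's height, both sides of it, to keep it upright.
- wire_brush: Bystander: wire brush with red-brown wooden handle lying on its side, 200 mm long (its x), 32 mm tall, steel bristles pointing along its -y to 30 mm from the handle's line. Origin on the bench, under the handle's middle.
- wood_block: Bystander: plain block of dark wood 70 x 70 x 50 mm tall. Origin: centre of the underside.
Not all that is in view belongs to the job. There is more than one size of the stand; the job needs the larger. Of the things like the sprocket, leave any that is green; of the rest the larger one is meant.

How it is judged (in metres and radians):
At the end, for the whole second after the job is handed in: The bright sprocket hangs at rest by its bore on the peg: its centre 112 to 155 mm above the bench and within 8 mm sideways of the peg, its plane within 0.12 rad of the backboard, its rear face within 6 mm of the backboard (x of sprocket in the frame of stand between -0.01 and 0 m and y of sprocket in the frame of stand between -0.008 and 0.008 m and height (world z) of sprocket between 0.112 and 0.155 m and angle between the y axis of sprocket and the x axis of stand, either way round below 0.12 rad and linear speed of sprocket below 0.02 m/s and angular speed of sprocket below 0.2 rad/s); the robot touches nothing.
It fails at once if the sprocket or the robot rams the stand (over 40 N) (contact force between any of sprocket, the arm, the fingers and stand above 40 N).
It fails at once if the red sprocket is moved by over 15 mm (distance of red_sprocket from where it was at the start of the episode above 0.015 m).
It fails at once if the wire brush or the wood block is moved by over 25 mm (distance of any of wire_brush, wood_block from where it was at the start of the episode above 0.025 m).
It also fails if it takes over 64 s, if anything falls off the work surface, if the arm or the gripper's body presses on something with over 40 N, if the wrist force passes 120 N, or if a joint passes its speed limit or range.

ROBOT

A 6-joint arm with a two-finger parallel gripper is mounted at the origin on the work surface. World frame = base frame: x ahead of the robot, y to its left, z up, the work surface at z = 0. Lengths are in m, angles in degrees, forces in N, time in s.
With the tool pointing down it reaches from about 0.4 to 0.825 m from the base axis. Payload 7 kg.
Tool frame: the origin (TCP) lies midway between the tips of the shut fingers; the grasp point (between the pads) lies 19 mm behind it; z points along the fingers, y is the line along which they close (so a half turn about z gives the same grasp; the last joint's range is limited). The gripper opens to 88 mm and grips with 3 to 60 N. Pads are 19 mm wide; open, the fingers measure 130 mm over their backs; the gripper's body (78 mm by 193 mm) begins 47 mm behind the grasp point.
Start: joints at [-52.42, 20.546, 0.682, 0, -70.136, -16.507], TCP at [0.243, -0.63, 0.227] pointing down, gripper open.
Joint ranges: [-176.03, 176.03], [-82.01, 121.73], [-58.28, 71.71], [-173.87, 95.51], [-174.79, -0.11], [-173.66, 173.66]. Speed limits (degrees/s): [136.94, 136.94, 172.46, 180, 180, 180].

INTERFACE

Orientations are given as a 3x3 rotation matrix whose columns are the frame's x, y, z axes.
In Python, from rig import robot gives the robot as it stands. Calls block until the motion is done:
- robot.goto(position, orientation): joint-space move of the TCP to a pose.
- robot.servo_line(position, ori=None, speed=0.15): straight line of the TCP; ori=None keeps the orientation; speed is the mean speed in m/s.
- robot.movej(angles): joint-space move.
- robot.move_gripper(opening): opening from 0.0 (shut) to 1.0 (fully open); the grip force is fixed at half the most; returns when the fingers have stopped.
- robot.dwell(seconds).
- robot.ik(position, orientation): joint angles nearest the present ones, or None.
- robot.grab_frame(name): name is "scene" or "top" or "wrist"; returns (picture, depth): 480x640x3 uint8, red, green, blue; 480x640 float32, m along the optical axis (not along the pixel's ray), 0 where there is no reading.
- robot.camera_info(name): a dict with "vfov" (degrees; the focal length in pixels is half the picture's height over the tangent of half this angle, whatever the lens; pixels are square), "cx", "cy" (the principal point, pixels), "view" (4x4, takes a point from world to camera coordinates); the wrist camera has in their place "T_tool_cam" (4x4, takes a point from camera to tool coordinates, whose origin is the TCP and whose axes are the flange's). Camera axes: x right, y down, z forward; pixel columns grow to the right and rows downward; lengths in m; the calibration is good to about 2 mm. A picture is of the moment at which its call begins: read the wrist's pose just before it. camera_info takes no time and is no camera call.
A pose or a line that the arm cannot do raises robot.Unreachable and nothing moves.
- robot.job_done(): hands the job in; it is judged then, once.
Readings, each from a call of its own:
- robot.read_t(): time.
- robot.read_qpos(): joint angles.
- robot.read_qvel(): joint speeds.
- robot.read_effort(): joint torques, N m.
- robot.read_position(): TCP position.
- robot.read_tcp_rot(): TCP orientation.
- robot.read_force(): force on the tool from outside, world axes, zero at the start.
- robot.read_ft_torque(): the same for the moment, N m.
- robot.read_grip_width(): opening from 0.0 (shut) to 1.0 (fully open).
- robot.read_finger_force(): force on a finger pad.
Only numpy, scipy, OpenCV 4.12 (cv2) and the standard library are available. Lean on these libraries where they do the work, as an engineer would, in place of code of your own. Each camera call takes 0.05 s, during which the arm holds its last target. There are 200 camera calls.

## Working session

There is one attempt and no reset: what is moved stays moved. The work goes in short steps, each a Python script; the robot and the scene stay as the last script left them, time stands still between calls to the robot, and variables do not carry over. Pictures are saved under pics/ and viewed, at most 10 in all, crops included, and the job is handed in when it is done.

```bash
ls; mkdir -p pics; cat > h.py <<'E'
import numpy as np, cv2
from rig import robot
def cam(n):
    ci=robot.camera_info(n)
    if n=='wrist':
        T=np.eye(4);T[:3,:3]=np.array(robot.read_tcp_rot()).reshape(3,3);T[:3,3]=robot.read_position()
        C=T@np.array(ci['T_tool_cam'])
    else: C=np.linalg.inv(np.array(ci['view']))
    im,d=robot.grab_frame(n)
    f=im.shape[0]/2/np.tan(np.radians(ci['vfov'])/2)
    v,u=np.mgrid[:480,:640]
    P=np.stack([(u-ci['cx'])*d/f,(v-ci['cy'])*d/f,d],-1)@C[:3,:3].T+C[:3,3]
    P[d==0]=np.nan
    return im,P
def save(n,im): cv2.imwrite('pics/'+n,im[...,::-1])
E
python3 - <<'E'
from h import *
for n in('scene','top'):
    print({k:np.round(v,3).tolist() for k,v in robot.camera_info(n).items()})
    im,P=cam(n); np.savez(n,im=im,P=P); save(n+'0.png',im)
print(robot.camera_info('wrist'))
E
```

```text
pics
{'vfov': 52.148, 'cx': 317.608, 'cy': 234.022, 'view': [[0.423, 0.906, 0.001, -0.198], [0.507, -0.236, -0.829, -0.173], [-0.751, 0.351, -0.559, 1.406], [0.0, 0.0, 0.0, 1.0]]}
{'vfov': 57.114, 'cx': 317.073, 'cy': 238.404, 'view': [[0.01, -1.0, 0.004, -0.028], [-1.0, -0.01, -0.012, 0.539], [0.012, -0.004, -1.0, 0.847], [0.0, 0.0, 0.0, 1.0]]}
{'vfov': 59.26902827398499, 'cx': 322.14310221415883, 'cy': 239.1308789322335, 'T_tool_cam': array([[-2.54771174e-04, -9.57975889e-01, -2.86848622e-01,
         7.82973103e-02],
       [ 9.99999528e-01, -5.13137243e-04,  8.25529684e-04,
        -3.84989568e-04],
       [-9.38030244e-04, -2.86848276e-01,  9.57975567e-01,
        -1.58534704e-01],
       [ 0.00000000e+00,  0.00000000e+00,  0.00000000e+00,
         1.00000000e+00]])}
```

View pics/scene0.png

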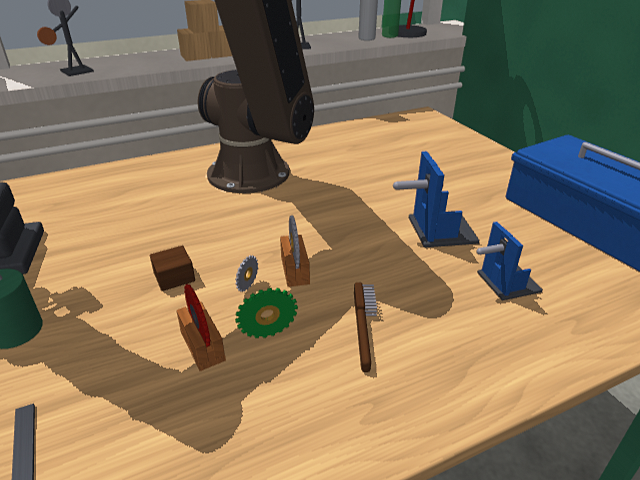

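View pics/top0.png

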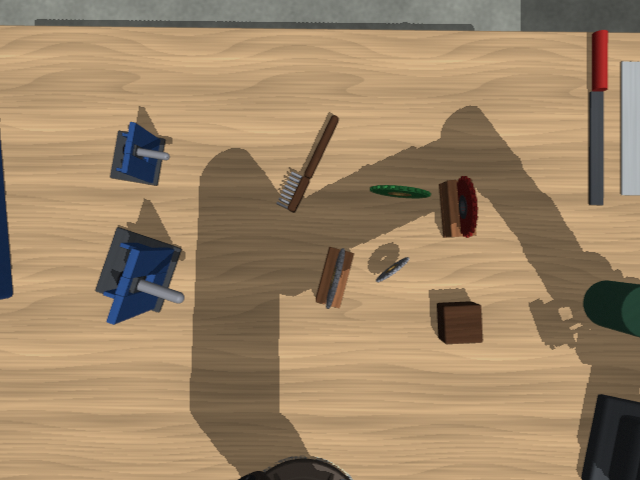

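The scene view shows four sprocket-like things:
- bright steel in a block at (294,242)
- small steel one at (247,273)
- green at (267,313)
- red in a block at (197,318)

The target is (294,242), the larger of the non-green bright ones and the one in a slotted block. There are two blue stands, at (435,200) and (508,260), and the first is larger. In the top view the target is at (340,278) and the stand at (140,275). Next I'll confirm with a crop and measure.

```bash
python3 - <<'E'
from h import *
S=np.load('scene.npz');T=np.load('top.npz')
a=cv2.resize(S['im'][200:300,230:320],None,fx=4,fy=4,interpolation=cv2.INTER_CUBIC)
b=cv2.resize(S['im'][140:300,385:545],(400,400),interpolation=cv2.INTER_CUBIC)
save('crop1.png',np.hstack([a,b]))
def pts(D,u0,u1,v0,v1,zmin,zmax=1,col=None):
    p=D['P'][v0:v1,u0:u1].reshape(-1,3);c=D['im'][v0:v1,u0:u1].reshape(-1,3).astype(int)
    m=(p[:,2]>zmin)&(p[:,2]<zmax)
    if col is not None:m&=col(c)
    return p[m]
def line(n,p):
    xy=p[:,:2].astype(np.float32); l=cv2.fitLine(xy,cv2.DIST_HUBER,0,.01,.01).ravel()
    t=(xy-l[2:])@l[:2]; r=(xy-l[2:])@[-l[1],l[0]]
    mid=l[2:]+l[:2]*(np.percentile(t,1)+np.percentile(t,99))/2
    print(n,len(p),'dir',l[:2],'mid',mid,'len',np.ptp(t),'std',r.std(),'z',np.percentile(p[:,2],[1,50,99]))
grey=lambda c:np.ptp(c,axis=1)<35
blue=lambda c:(c[:,2]>c[:,0]+40)
line('spr top',pts(T,310,360,240,315,.065,.2,grey))
line('spr scene',pts(S,280,315,205,280,.065,.2,grey))
line('board top',pts(T,95,190,220,330,.172,.2,blue))
line('board scene',pts(S,385,470,145,245,.172,.2,blue))
for n,D,b in(('T',T,(135,190,265,310)),('S',S,(390,430,170,200))):
    p=pts(D,*b,.09,.175,grey);line('peg '+n,p)
# board front face in scene view: blue pts z .05-.17
p=pts(S,405,470,145,245,.03,.17,blue);line('board all scene',p)
line('block top',pts(T,310,360,240,315,.045,.06))
line('red', pts(T,430,485,170,240,.075,.2))
line('small',pts(T,370,415,250,290,.02,.2))
line('brush',pts(T,270,345,105,220,.012,.2))
line('small stand',pts(T,100,175,110,190,.05,.3))
E
```

```text
spr top 359 dir [ 0.96515435 -0.2616813 ] mid [ 0.4701365 -0.0534417] len 0.10815986 std 0.0023679612 z [0.06909911 0.11318894 0.12738101]
spr scene 268 dir [ 0.9769716  -0.21336932] mid [ 0.4755076  -0.05832261] len 0.10025582 std 0.0023190484 z [0.06591705 0.1035153  0.12776302]
board top 834 dir [ 0.9481989  -0.31767714] mid [0.4620888  0.27219203] len 0.1199106 std 0.0043625487 z [0.1727403  0.17997122 0.18271383]
board scene 237 dir [ 0.95580196 -0.29401132] mid [0.46272692 0.2700173 ] len 0.1209905 std 0.00446234 z [0.17278151 0.17989537 0.18209202]
peg T 622 dir [0.3308912 0.9436689] mid [0.4504657  0.23332642] len 0.08203389 std 0.0058873873 z [0.11886874 0.13632193 0.14679746]
peg S 328 dir [0.32368517 0.94616485] mid [0.45414352 0.23344694] len 0.084007375 std 0.00942008 z [0.11368216 0.13412596 0.14688536]
board all scene 1832 dir [ 0.97866   -0.2054862] mid [0.46532685 0.27025592] len 0.12152706 std 0.024423992 z [0.03113051 0.07464355 0.16813401]
block top 1059 dir [ 0.9624505  -0.27145723] mid [ 0.47146404 -0.04641417] len 0.10456588 std 0.015394147 z [0.04957705 0.05551086 0.05881152]
red 718 dir [0.9957319  0.09229307] mid [ 0.5969366  -0.28099093] len 0.1086496 std 0.0029879068 z [0.07529748 0.10350022 0.12780017]
small 251 dir [ 0.610136  -0.7922967] mid [ 0.48499933 -0.1603707 ] len 0.07370126 std 0.0015882126 z [0.02160679 0.05757223 0.07590835]
brush 1182 dir [ 0.8897531  -0.45644212] mid [ 0.68109214 -0.01133868] len 0.19815461 std 0.008984278 z [0.01459607 0.02756494 0.03477102]
small stand 1447 dir [ 0.9872327  -0.15928486] mid [0.68428135 0.2861523 ] len 0.08498112 std 0.015205405 z [0.05104694 0.10245387 0.13017307]
```

View pics/crop1.png

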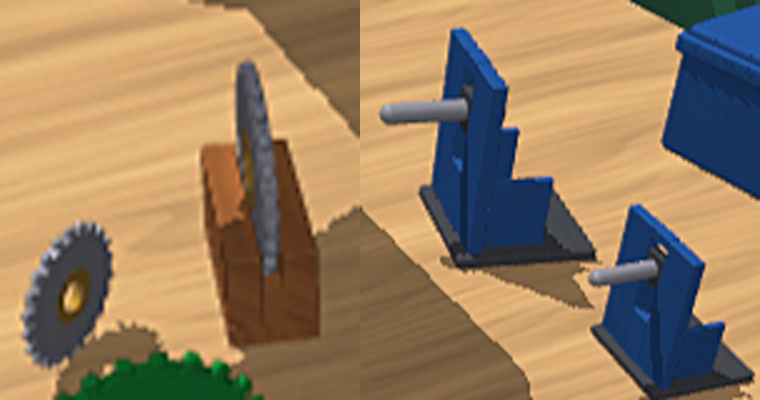

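The crop confirms the bright sprocket with its brass bore band in the slotted block, and the larger stand at upper left. Next I'll look at both from close by with the wrist camera.

```bash
cat >> h.py <<'E'
def rot(y):
    y=np.array([y[0],y[1],0.])/np.hypot(y[0],y[1]); z=np.array([0,0,-1.])
    return np.stack([np.cross(y,z),y,z],1)
def line(n,p):
    xy=p[:,:2].astype(np.float32); l=cv2.fitLine(xy,cv2.DIST_HUBER,0,.01,.01).ravel()
    t=(xy-l[2:])@l[:2]; r=(xy-l[2:])@[-l[1],l[0]]
    mid=l[2:]+l[:2]*(np.percentile(t,1)+np.percentile(t,99))/2
    print(n,len(p),'dir',l[:2],'mid',mid,'len',np.ptp(t),'std',r.std(),'z',np.percentile(p[:,2],[1,50,99]))
    return mid,l[:2]
E
python3 - <<'E'
from h import *
print(robot.read_t(),np.round(robot.read_tcp_rot(),2).tolist())
best={}
for s in(1,-1):
    for nm,p,y in(('st',[.44,.20,.30],[.318,.948]),('sp',[.47,-.052,.27],[.265,.964])):
        print(s,nm,robot.ik(p,rot(np.array(y)*s)))
E
```

```text
0.1 [[-0.93, -0.36, -0.0], [-0.36, 0.93, 0.0], [0.0, 0.0, -1.0]]
1 st [  47.82454865   -0.3360334   -15.63822539    0.          -74.69780801
 -156.36821799]
1 sp [  17.61593766   -0.53668716  -19.71967917    0.          -70.81700798
 -122.9866631 ]
-1 st [ 47.82454865  -0.3360334  -15.63822539   0.         -74.69780801
  23.63178201]
-1 sp [ 17.61593766  -0.53668716 -19.71967917   0.         -70.81700798
  57.0133369 ]
```

```bash
python3 - <<'E'
from h import *
def seg(n,P,im,c,r,z0,z1,col):
    p=P.reshape(-1,3);q=im.reshape(-1,3).astype(int)
    with np.errstate(invalid='ignore'):
        m=(np.hypot(p[:,0]-c[0],p[:,1]-c[1])<r)&(p[:,2]>z0)&(p[:,2]<z1)&col(q)
    return p[m]
grey=lambda c:np.ptp(c,axis=1)<35
blue=lambda c:(c[:,2]>c[:,0]+40)
robot.goto([.44,.20,.29],rot([-.318,-.948]))
im,P=cam('wrist');save('w_st.png',im);np.savez('w_st',im=im,P=P)
p=seg('',P,im,(.45,.225),.06,.1,.17,grey);line('peg',p)
line('board',seg('',P,im,(.46,.27),.09,.172,.2,blue))
# front-face/cylinder fit
from scipy.optimize import least_squares
def cyl(x,p=p):
    d=np.array([np.sin(x[0]),np.cos(x[0]),0]);c=np.array([x[1],.23,x[2]])
    v=p-c;v=v-np.outer(v@d,d);return np.linalg.norm(v,axis=1)-.0095
r=least_squares(cyl,[.32,.45,.137],loss='soft_l1',f_scale=.001);print('cyl yaw,x@y=.23,z',r.x,np.std(cyl(r.x)))
robot.goto([.47,-.052,.26],rot([-.265,-.964]))
im,P=cam('wrist');save('w_sp.png',im);np.savez('w_sp',im=im,P=P)
line('spr',seg('',P,im,(.47,-.052),.08,.065,.14,grey))
line('spr up',seg('',P,im,(.47,-.052),.08,.11,.14,grey))
line('blk',seg('',P,im,(.47,-.052),.08,.045,.06,lambda c:c[:,0]>-1))
print(robot.read_t())
E
```

```text
peg 2907 dir [0.31413224 0.94937927] mid [0.4501408 0.2348959] len 0.08180227 std 0.007849659 z [0.11404362 0.13683001 0.16268473]
board 3333 dir [ 0.95423716 -0.299051  ] mid [0.46408838 0.2723767 ] len 0.11755918 std 0.00417456 z [0.17290792 0.18038179 0.18216585]
cyl yaw,x@y=.23,z [0.25210215 0.44948739 0.14431335] 0.006382263635926114
spr 1662 dir [ 0.9679882 -0.2509958] mid [ 0.47310784 -0.05220412] len 0.106793255 std 0.0028452026 z [0.06940274 0.1146346  0.12766555]
spr up 1081 dir [ 0.96928746 -0.24593043] mid [ 0.46936694 -0.05020424] len 0.07566529 std 0.0023659256 z [0.11063273 0.11991785 0.12778522]
blk 4260 dir [ 0.9797135  -0.20040321] mid [ 0.46725574 -0.05970051] len 0.105253875 std 0.015334373 z [0.04923682 0.05545715 0.05738964]
4.2
```

```bash
python3 -c "
import cv2,numpy as np
cv2.imwrite('pics/w2.png',cv2.resize(np.hstack([cv2.imread('pics/w_st.png'),cv2.imread('pics/w_sp.png')]),(800,300)))"
```

```text
(no output)
```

View pics/w2.png

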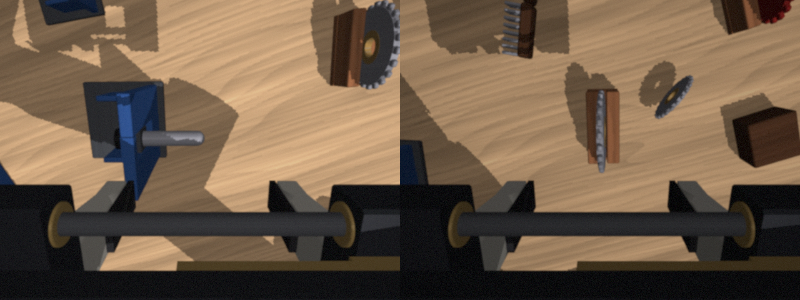

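```bash
python3 - <<'E'
import numpy as np,cv2
from scipy.optimize import least_squares
from h import line
def L(n):
    D=np.load(n+'.npz');return D['im'].reshape(-1,3).astype(int),D['P'].reshape(-1,3)
ex=np.array([.318,.948,0]);ex/=np.linalg.norm(ex);ey=np.array([-ex[1],ex[0],0])
O=np.array([.460,.2655,0])
np.seterr(all='ignore')
for n in('w_st','top','scene'):
    c,p=L(n);q=(p-O)@np.stack([ex,ey,[0,0,1]],1)
    g=np.ptp(c,axis=1)<35
    m=g&(abs(q[:,1])<.016)&(q[:,0]<-.012)&(q[:,0]>-.062)&(q[:,2]>.115)&(q[:,2]<.16)
    s=q[m]
    def cyl(x):
        return np.hypot((s[:,1]-x[0]-x[1]*(s[:,0]+.04))*1,s[:,2]-x[2])-.0095
    r=least_squares(cyl,[0,0,.137],loss='soft_l1',f_scale=.001)
    tip=q[g&(abs(q[:,1])<.016)&(q[:,2]>.12)&(q[:,2]<.16)&(q[:,0]>-.1)][:,0].min()
    b=(c[:,2]>c[:,0]+40)&(abs(q[:,0]-.007)<.03)&(abs(q[:,1])<.07)
    print(n,m.sum(),'peg y@-40,slope,z',r.x.round(4),cyl(r.x).std().round(4),'tip',tip.round(4))
    t=q[b&(q[:,2]>.176)&(q[:,2]<.19)]
    print('  board top x range',np.percentile(t[:,0],[2,50,98]).round(4),'y',np.percentile(t[:,1],[1,50,99]).round(4), 'slope',np.polyfit(t[:,1],t[:,0],1)[0].round(4))
    f=q[b&(q[:,2]>.03)&(q[:,2]<.165)&(abs(q[:,0])<.006)]
    if len(f)>50: print('  face',len(f),np.median(f[:,0]).round(4),np.polyfit(f[:,1],f[:,0],1).round(4))
a=np.radians(15.37);n_=np.array([np.sin(a),np.cos(a),0]);t_=np.array([np.cos(a),-np.sin(a),0]);C=np.array([.47,-.052,0])
for n in('w_sp','top','scene'):
    c,p=L(n);q=(p-C)@np.stack([t_,n_,[0,0,1]],1)
    s=q[(np.ptp(c,axis=1)<35)&(abs(q[:,1])<.012)&(abs(q[:,0])<.07)&(q[:,2]>.062)&(q[:,2]<.135)]
    out=[]
    for k in(.075,.085,.095,.105,.115):
        w=s[abs(s[:,2]-k)<.006][:,0]
        out.append((np.percentile(w,[1,99]).round(4).tolist(),len(w)))
    u=s[s[:,2]>.09]
    ri=u[np.hypot(u[:,0],u[:,2]-.072)>.047]
    r=least_squares(lambda x:np.hypot(ri[:,0]-x[0],ri[:,2]-.072)-.0535,[0],loss='soft_l1',f_scale=.001)
    print(n,len(s),'n',np.median(u[:,1]).round(4),'slope',np.polyfit(u[:,0],u[:,1],1)[0].round(4),'ctr t',r.x,out)
E
```

```text
w_st 1576 peg y@-40,slope,z [0.0019 0.0061 0.1286] 0.0006 tip -0.0731
  board top x range [0.0021 0.0081 0.0156] y [-0.0573 -0.0121  0.054 ] slope -0.0229
  face 2064 0.0024 [-0.0053  0.0023]
top 357 peg y@-40,slope,z [0.0003 0.0129 0.1285] 0.001 tip -0.074
  board top x range [0.0012 0.0075 0.015 ] y [-0.0582  0.0002  0.0585] slope -0.0061
  face 1272 0.0015 [-0.0076  0.0016]
scene 172 peg y@-40,slope,z [0.0015 0.0333 0.1285] 0.0016 tip -0.0738
  board top x range [0.0012 0.0072 0.0156] y [-0.0589 -0.0084  0.0567] slope -0.0051
  face 879 0.0022 [-0.0109  0.0022]
w_sp 1662 n 0.0009 slope 0.0189 ctr t [-0.00235943] [([-0.0462, 0.0533], 101), ([-0.0457, 0.0514], 106), ([-0.051, 0.0508], 188), ([-0.0477, 0.0457], 289), ([-0.0382, 0.0358], 659)]
top 364 n -0.0018 slope 0.0096 ctr t [-0.00070905] [([-0.0532, 0.0546], 24), ([-0.0528, 0.0527], 38), ([-0.0518, 0.0515], 50), ([-0.0469, 0.0464], 68), ([-0.0369, 0.0371], 126)]
scene 276 n -0.0037 slope 0.054 ctr t [-0.00276218] [([-0.0415, 0.0553], 45), ([-0.0377, 0.055], 38), ([-0.0362, 0.0543], 48), ([-0.0386, 0.0465], 58), ([-0.0229, 0.0376], 64)]
```

Peg axis is at z = 0.1285 m, agreed by all three cameras. Now the grasp and lift.

```bash
cat >> h.py <<'E'
EX=np.array([.318,.948,0])/np.hypot(.318,.948); EX=EX+.005*np.array([-EX[1],EX[0],0]); EX/=np.linalg.norm(EX)
EY=np.array([-EX[1],EX[0],0])
O=np.array([.460,.2655,0])+.002*EX+.0013*EY   # y=0 on the peg
def st(x,y,z): return O+x*EX+y*EY+[0,0,z]
RH=rot(-EX)
E
python3 - <<'E'
from h import *
a=np.radians(15.37);t=np.array([np.cos(a),-np.sin(a)])
c=np.array([.47,-.052])-.0015*t
R=rot([-np.sin(a),-np.cos(a)])
robot.goto([*c,.15],R)
robot.servo_line([*c,.098],speed=.08)
f0=np.array(robot.read_force())
robot.move_gripper(0.0)
print('w',robot.read_grip_width()*88,robot.read_finger_force(),'f',np.round(np.array(robot.read_force()),1),f0.round(1))
robot.servo_line([*c,.20],speed=.08)
print('w',robot.read_grip_width()*88,'f',np.round(robot.read_force(),2),np.round(robot.read_ft_torque(),3))
robot.servo_line(st(-.125,0,.20),RH,speed=.15)
robot.servo_line(st(-.125,0,.1285+.026),speed=.1)
print(robot.read_position(),st(-.125,0,.1545),robot.read_t(),np.round(robot.read_force(),2),np.round(robot.read_ft_torque(),3))
for n in('wrist','top','scene'):
    im,P=cam(n);np.savez('p_'+n,im=im,P=P);save('p_%s.png'%n,im)
A=cv2.imread('pics/p_wrist.png');B=cv2.imread('pics/p_top.png')[200:360,90:290];C=cv2.imread('pics/p_scene.png')[120:260,300:480]
cv2.imwrite('pics/p.png',np.hstack([cv2.resize(A,(400,300)),cv2.resize(C,(386,300))]))
E
```

```text
w 7.917549983822203 29.873465642886003 f [ 0.6 -4.1 -1.2] [ 0.1 -1.3  0.1]
w 7.783219474192576 f [-0.04 -1.19 -6.11] [-0.09   0.134 -0.086]
[0.42063868 0.14908133 0.15487214] [0.42023163 0.14909911 0.1545    ] 10.3 [ 0.38 -0.32 -5.57] [-0.05   0.138 -0.   ]
```

View pics/p.png

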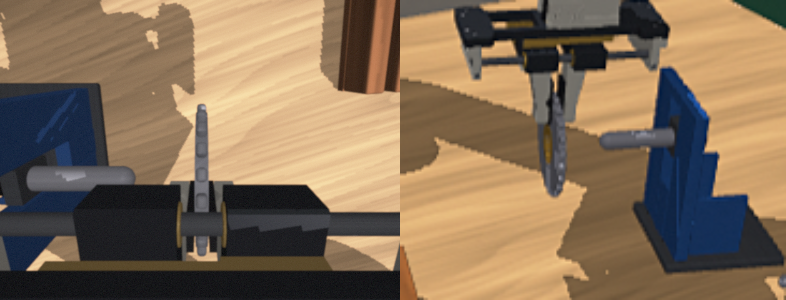

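The sprocket is held at the rim, edge at column 201 of the left picture. The peg is at (80,180) and still clear of it. I'll measure bore against peg in the same images so that calibration bias cancels.

```bash
python3 - <<'E'
from h import *
from scipy.optimize import least_squares
np.seterr(all='ignore')
M=np.stack([EX,EY,[0,0,1]],1)
for n in('p_scene','p_wrist','p_top'):
    D=np.load(n+'.npz');c=D['im'].reshape(-1,3).astype(int);q=(D['P'].reshape(-1,3)-O)@M
    g=np.ptp(c,axis=1)<35
    s=q[g&(abs(q[:,1])<.016)&(q[:,0]<-.014)&(q[:,0]>-.066)&(q[:,2]>.105)&(q[:,2]<.15)]
    f=lambda x:np.hypot(s[:,1]-x[0]-x[1]*(s[:,0]+.04),s[:,2]-x[2])-.0095
    r=least_squares(f,[0,0,.1285],loss='soft_l1',f_scale=.001)
    print(n,len(s),'peg y,slope,z',r.x.round(4),f(r.x).std().round(4))
    b=(c[:,0]-c[:,2]>40)&(abs(q[:,0]+.125)<.012)&(np.hypot(q[:,1],q[:,2]-.1285)<.03)
    if b.sum()>5: print('  brass',b.sum(),'ctr',q[b].mean(0).round(4),'ext',np.ptp(q[b],axis=0).round(4),q[b].min(0).round(4),q[b].max(0).round(4))
    k=g&(abs(q[:,0]+.125)<.012)&(q[:,2]<.185)&(np.hypot(q[:,1],q[:,2]-.1285)<.065)&(np.hypot(q[:,1],q[:,2]-.1285)>.03)
    s2=q[k];R=np.hypot(s2[:,1],s2[:,2]-.1285);e=s2[(R>.05)&(s2[:,2]<.15)]
    print('  spr',len(s2),'x',np.median(s2[:,0]).round(4),'dx/dy',np.polyfit(s2[:,1],s2[:,0],1)[0].round(3),'dx/dz',np.polyfit(s2[:,2],s2[:,0],1)[0].round(3),'y',np.percentile(s2[:,1],[1,99]).round(4),'zmin',np.percentile(s2[:,2],[1]).round(4))
    if len(e)>20:
        r=least_squares(lambda x:np.hypot(e[:,1]-x[0],e[:,2]-x[1])-.054,[0,.1285],loss='soft_l1',f_scale=.001);print('  rim ctr',r.x.round(4),len(e))
A=cv2.imread('pics/p_scene.png')[150:210,350:450]
cv2.imwrite('pics/p2.png',cv2.resize(A,(800,480),interpolation=cv2.INTER_CUBIC))
E
```

```text
p_scene 190 peg y,slope,z [0.0004 0.0095 0.1286] 0.0016
  brass 58 ctr [-0.1288  0.0007  0.1306] ext [0.0175 0.0359 0.0439] [-0.1307 -0.0207  0.1119] [-0.1132  0.0152  0.1558]
  spr 399 x -0.1286 dx/dy -0.016 dx/dz 0.041 y [-0.0565  0.0441] zmin [0.0859]
  rim ctr [0.0008 0.1299] 59
p_wrist 4113 peg y,slope,z [0.0005 0.0021 0.1285] 0.0005
  brass 12 ctr [-0.1267 -0.0096  0.156 ] ext [0.0149 0.0008 0.0019] [-0.133  -0.01    0.1549] [-0.1181 -0.0092  0.1568]
  spr 5364 x -0.1253 dx/dy 0.0 dx/dz -0.006 y [-0.054   0.0328] zmin [0.1327]
  rim ctr [-0.0008  0.1259] 410
p_top 21 peg y,slope,z [0.0058 0.0096 0.138 ] 0.0004
  spr 207 x -0.1291 dx/dy 0.076 dx/dz 0.081 y [-0.056  -0.0109] zmin [0.092]
  rim ctr [0.0006 0.1313] 40
```

View pics/p2.png

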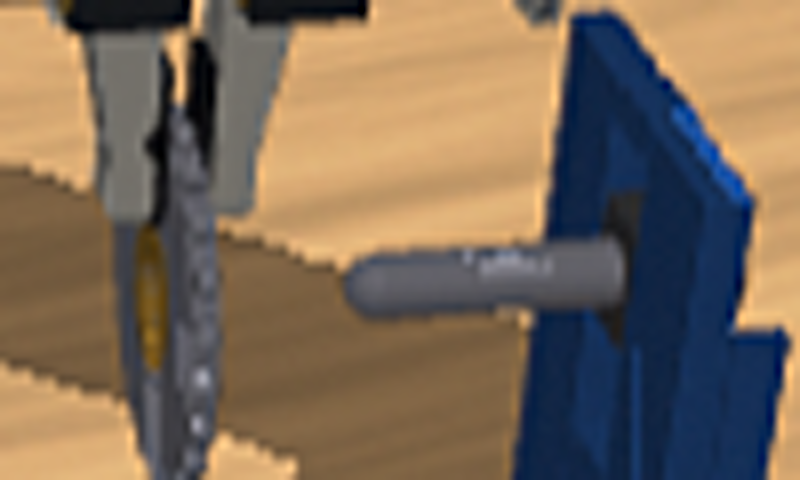

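Bore and peg agree to within about 1.5 mm, against 3 mm of clearance. I'll insert in small force-checked steps.

```bash
python3 - <<'E'
from h import *
z=.1285+.026-.0011; y=.0004
robot.servo_line(st(-.09,y,z),speed=.06)
M=np.stack([EX,EY,[0,0,1]],1)
F0=np.array(robot.read_force())@M
print('F0',F0.round(2))
for x in np.arange(-.086,-.0379,.004):
    robot.servo_line(st(x,y,z),speed=.04)
    F=np.array(robot.read_force())@M-F0
    print(round(x,3),F.round(1),np.round(robot.read_ft_torque(),2))
    if np.linalg.norm(F)>7: print('STOP');break
print(robot.read_t(),((np.array(robot.read_position())-O)@M).round(4))
E
```

```text
F0 [ 0.49  0.08 -6.17]
-0.086 [-0.6 -0.2  0.5] [-0.09  0.15 -0.03]
-0.082 [-0.4 -0.1  0.9] [-0.04  0.12 -0.  ]
-0.078 [-0.3 -0.   0.6] [-0.06  0.18  0.01]
-0.074 [-0.2 -0.3  0.5] [-0.12  0.11  0.01]
-0.07 [-0.5  0.2 -0.2] [-0.13  0.15 -0.02]
-0.066 [ 0.1 -0.3  0.6] [-0.09  0.16 -0.05]
-0.062 [-0.3 -0.1  0.3] [-0.1   0.19  0.01]
-0.058 [-0.2 -0.7  1.3] [-0.08  0.19  0.04]
-0.054 [-0.7 -0.1 -0.2] [-0.11  0.2  -0.03]
-0.05 [-1.1 -0.5  0.6] [-0.07  0.13  0.02]
-0.046 [-0.8  0.2  0.2] [-0.06  0.18  0.05]
-0.042 [-0.2 -0.3  0.8] [-0.1   0.15 -0.  ]
-0.038 [-0.1 -1.2  0.8] [-0.06  0.2   0.07]
14.4333 [-0.0377  0.0004  0.1534]
```

```bash
python3 - <<'E'
from h import *
M=np.stack([EX,EY,[0,0,1]],1)
F0=np.array(robot.read_force())@M
z=.1534
for i in range(8):
    z-=.0006; robot.servo_line(st(-.038,.0004,z),speed=.02)
    F=np.array(robot.read_force())@M-F0; print(round(z,4),F.round(1))
    if F[2]>3.0: break
im,P=cam('scene');A=im[140:230,340:460].copy()
robot.move_gripper(.17)
robot.dwell(.3)
im,P=cam('scene');B=im[140:230,340:460]
save('rel.png',np.hstack([cv2.resize(k,(400,300),interpolation=cv2.INTER_CUBIC) for k in(A,B)]))
print(robot.read_grip_width(),(np.array(robot.read_force())@M).round(2),robot.read_t())
E
```

```text
0.1528 [ 0.4  1.  -0.4]
0.1522 [-0.4  1.  -0.3]
0.1516 [-0.   0.8  0.2]
0.151 [ 0.7  0.9 -0.5]
0.1504 [-1.4  2.7  4.5]
0.1709290287487594 [0.88 0.09 0.32] 16.5
```

View pics/rel.png

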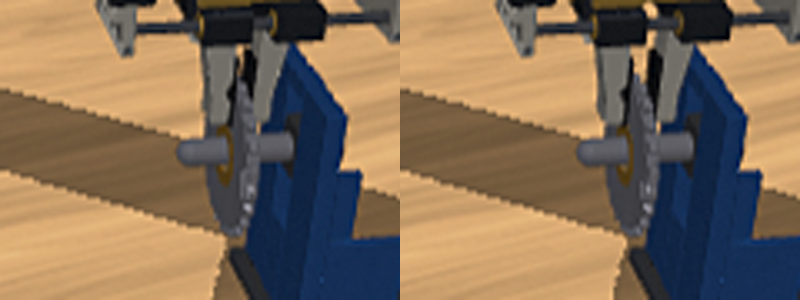

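The sprocket hangs on the peg, free of the open fingers. I'll back out, turn a quarter and push with the fingers on either side of the peg.

```bash
python3 - <<'E'
from h import *
M=np.stack([EX,EY,[0,0,1]],1)
robot.servo_line(st(-.038,.0004,.24),speed=.12)
R=min((rot(EY),rot(-EY)),key=lambda r:(lambda q:1e9 if q is None else abs(q[5]))(robot.ik(st(-.09,0,.22),r)))
print((R[:,0]@EX).round(2),robot.ik(st(-.09,0,.22),R))
robot.goto(st(-.095,0,.24),R)
robot.move_gripper(.45)
robot.servo_line(st(-.095,0,.125),speed=.1)
robot.dwell(.2)
F0=np.array(robot.read_force())@M
x=-.080;robot.servo_line(st(x,0,.125),speed=.05)
hit=None
while x<-.0225:
    x+=.002; robot.servo_line(st(x,0,.125),speed=.03)
    F=np.array(robot.read_force())@M-F0
    print(round(x,4),((np.array(robot.read_position())-O)@EX).round(4),F.round(1))
    if abs(F[0])>12 or abs(F[2])>8: print('STOP');break
im,P=cam('scene');save('push.png',cv2.resize(im[130:250,340:500],(800,600),interpolation=cv2.INTER_CUBIC));np.savez('push',im=im,P=P)
print(robot.read_t())
E
```

```text
-1.0 [ 47.10681251   0.94554819 -24.92364934   0.         -64.13080246
 -65.36400533]
-0.078 -0.078 [ 0.  -0.4  0.4]
-0.076 -0.0759 [ 1.1 -0.2 -0.2]
-0.074 -0.0739 [0.2 0.1 0.1]
-0.072 -0.0719 [-0.4  0.1 -0.1]
-0.07 -0.0699 [ 0.5 -1.3  1.2]
-0.068 -0.0679 [-0.6  0.9 -0.2]
-0.066 -0.0659 [ 0.8  0.1 -0.3]
-0.064 -0.0639 [ 0.1  0.8 -0.4]
-0.062 -0.0619 [-0.5 -0.6 -0.8]
-0.06 -0.0599 [ 0.1 -0.2  0.4]
-0.058 -0.0579 [ 0.3 -0.6 -0. ]
-0.056 -0.0559 [-0.8  0.  -0.6]
-0.054 -0.0539 [-0.1 -0.1  0.9]
-0.052 -0.0522 [-1.2  0.5  1. ]
-0.05 -0.0507 [-4.1  1.1  2.7]
-0.048 -0.0484 [-4.6  1.4  1.5]
-0.046 -0.046 [-3.2  0.6  0.6]
-0.044 -0.0438 [-2.7  0.2 -0.4]
-0.042 -0.0417 [-2.4  0.4 -1. ]
-0.04 -0.0397 [-1.5  1.2 -1.4]
-0.038 -0.0377 [-2.4  0.  -1.8]
-0.036 -0.0357 [-2.1  0.2 -1.6]
-0.034 -0.0338 [-0.9 -0.1 -0.7]
-0.032 -0.0318 [-2.1 -0.5 -1.9]
-0.03 -0.0298 [-2.2  1.  -1.6]
-0.028 -0.0278 [-1.6  0.6 -0.7]
-0.026 -0.0258 [-1.9 -0.  -1. ]
-0.024 -0.0238 [-2.2  0.  -2. ]
-0.022 -0.0218 [-2.5 -0.2 -2.1]
28.6667
```

View pics/push.png

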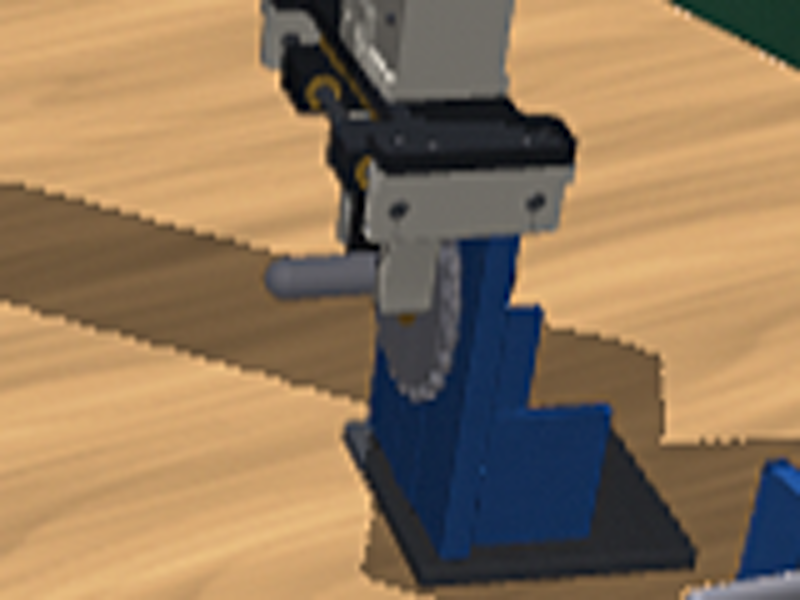

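The sprocket is nearly at the board and upright. I'll continue in fine steps until the force rises.

```bash
python3 - <<'E'
from h import *
M=np.stack([EX,EY,[0,0,1]],1)
F0=np.array(robot.read_force())@M+np.array([2.3,0,1.5])
x=-.022
while x<-.010:
    x+=.0007; robot.servo_line(st(x,0,.125),speed=.02)
    F=np.array(robot.read_force())@M-F0
    print(round(x,4),((np.array(robot.read_position())-O)@EX).round(4),F.round(1))
    if F[0]<-11: print('STOP');break
robot.servo_line(st(-.10,0,.125),speed=.08)
robot.servo_line(st(-.14,0,.22),speed=.12)
im,P=cam('wrist');im2,P2=cam('scene')
np.savez('fin',P=P2,im=im2)
save('fin.png',np.hstack([cv2.resize(im,(400,300)),cv2.resize(im2[150:225,380:480],(400,300),interpolation=cv2.INTER_CUBIC)]))
np.seterr(all='ignore')
for I,Q in((im,P),(im2,P2)):
    q=(Q.reshape(-1,3)-O)@M;c=I.reshape(-1,3).astype(int);r=np.hypot(q[:,1],q[:,2]-.1255)
    m=(np.ptp(c,axis=1)<35)&(r<.05)&(r>.02)&(abs(q[:,0]+.01)<.02);s=q[m]
    print(m.sum(),'outer face x',np.percentile(s[:,0],[10,50,90]).round(4),'dx/dy,dx/dz',np.linalg.lstsq(np.c_[s[:,1:],np.ones(len(s))],s[:,0],rcond=None)[0].round(3))
    b=(c[:,2]>c[:,0]+40)&(abs(q[:,0])<.008)&(abs(q[:,1])<.058)&(q[:,2]>.03)&(q[:,2]<.165);print('board x',np.median(q[b][:,0]).round(4))
print(robot.read_t())
E
```

```text
-0.0213 -0.0213 [-2.4  0.4 -1.4]
-0.0206 -0.0207 [-2.4 -0.6 -1. ]
-0.0199 -0.0199 [-3.1  0.2 -0.9]
-0.0192 -0.0191 [-3.2 -0.1 -0.9]
-0.0185 -0.0184 [-3.2  0.6 -1.3]
-0.0178 -0.0183 [-4.9 -1.   0.2]
-0.0171 -0.0183 [-8.6 -0.9  2.5]
-0.0164 -0.0183 [-10.   -0.2   3.9]
-0.0157 -0.0184 [-11.9  -0.1   4.8]
STOP
2630 outer face x [-0.0082 -0.0075 -0.0069] dx/dy,dx/dz [-0.001 -0.001 -0.007]
board x 0.0006
436 outer face x [-0.0088 -0.008  -0.0058] dx/dy,dx/dz [-0.02   0.014 -0.01 ]
board x 0.0001
33.225
```

View pics/fin.png

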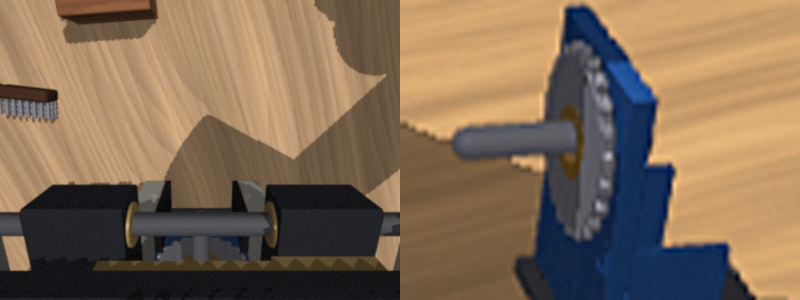

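The right-hand picture shows the sprocket flat against the backboard. Its outer face is 8 mm out, the tilt is about zero, and the arm is clear, so I'm handing in.

```bash
python3 -c "
from rig import robot
robot.dwell(.5);print(robot.job_done())"
```

```text
the job is handed in; nothing more can be done
None
```

The bright sprocket hangs on the larger blue stand's peg, measured flat against the backboard, released and handed in at about 34 s; no verdict came back.

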